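# Fill the empty vial pocket, flip the catch and hold the lever

### The job

One of the four pockets of the vial fixture is empty: stand the loose spare vial fully down in it and let go, leaving the seated vials where they are. Then flip the lever's safety catch over to the right until it lies down, and after that pull the lever towards the robot as far as it goes, so that the holding bar closes on the vials, and finish while still holding it there with the fingers. Do not disturb the other things on the worktop.

Things in the scene. Friction and masses are not known exactly. Their poses are not given: they have to be found in the camera images.
- fixture: vial holding fixture, screwed down, placed anew each time: grey base plate 125 x 345 mm, 8 mm thick; left on it an aluminium block with four pockets in a row, right the lever and its safety catch. Origin on the worktop under the plate; x axis points away from the robot side, y left along the pocket row, z up. Block: x -55..-5, y -65..120, top at z 32 mm
- bar_front (a point): middle of the front face of the sliding holding bar behind the pocket row: 250 mm long along y, z 42..54 mm; it runs on two 8 mm rods along x at z 48 mm (fixture y 131 and -78 mm, x from -24 to a rear post 58 mm high at 38 mm). It stands 46 mm behind the line of pocket centres while the lever is home; the lever drives it forward to about 11 mm behind that line
- pocket_0 (a point): floor centre of pocket 0 of the fixture (leftmost, y 95 mm in the fixture frame, x -30, z 8): round hole 26 mm across, 24 mm deep, chamfered mouth; pockets are 45 mm apart. A seated vial has its underside here and stands 46 mm out of the block. Axes as the fixture's
- pocket_1 (a point): floor centre of pocket 1 of the fixture (second from left, y 50 mm in the fixture frame, x -30, z 8): round hole 26 mm across, 24 mm deep, chamfered mouth; pockets are 45 mm apart. A seated vial has its underside here and stands 46 mm out of the block. Axes as the fixture's
- pocket_2 (a point): floor centre of pocket 2 of the fixture (third from left, y 5 mm in the fixture frame, x -30, z 8): round hole 26 mm across, 24 mm deep, chamfered mouth; pockets are 45 mm apart. A seated vial has its underside here and stands 46 mm out of the block. Axes as the fixture's
- pocket_3 (a point): floor centre of pocket 3 of the fixture (rightmost, y -40 mm in the fixture frame, x -30, z 8): round hole 26 mm across, 24 mm deep, chamfered mouth; pockets are 45 mm apart. A seated vial has its underside here and stands 46 mm out of the block. Axes as the fixture's
- vial_0: amber glass vial with black screw cap, 22 mm across, 70 mm tall (straight body 21 mm across up to 58 mm, cap above); origin at the centre of its underside, z axis up; stands in one of the four pockets at the start and stays there
- vial_1: amber glass vial with black screw cap, 22 mm across, 70 mm tall (straight body 21 mm across up to 58 mm, cap above); origin at the centre of its underside, z axis up; stands in one of the four pockets at the start and stays there
- vial_2: amber glass vial with black screw cap, 22 mm across, 70 mm tall (straight body 21 mm across up to 58 mm, cap above); origin at the centre of its underside, z axis up; stands in one of the four pockets at the start and stays there
- vial_3: amber glass vial with black screw cap, 22 mm across, 70 mm tall (straight body 21 mm across up to 58 mm, cap above); origin at the centre of its underside, z axis up; the spare, stands loose on the worktop to the left of the fixture at the start
- lever (a joint): hinge of the spring-return lever, rad: 0 = home, leaning 0.70 rad (40 degrees) back from vertical, away from the robot; grows as the lever is pulled towards the robot side (fixture -x); stop at 0.95 (then 0.25 rad past vertical). Springs home when released; needs about 3 N at the start and 10 N at the end of the pull at its grip. The catch blocks it until it is flipped
- lever_grip (a point): centre of the lever's round black cross grip, 16 mm across, 64 mm long along the fixture's y axis, at the free end of a 14 mm round stem, 110 mm from the lever hinge. At home 71 mm behind the hinge and 84 mm above it (z 109); at the stop 27 mm in front of it and 107 mm above it (z 132)
- lever_hinge (a point): hinge of the lever, fixed on the fixture at x 0, y -140, z 25 mm; axis along the fixture's y. Axes as the fixture's
- catch (a joint): hinge of the safety catch, rad: 0 = upright, its finger standing in front of the lever stem and blocking it; grows as the catch is flipped sideways to the right (fixture -y, away from the pockets); stop at 1.45 (lying flat, lever free). Light friction (about 1 N at the tab), stays where it is left
- catch_tab (a point): centre of the catch's flat upright tab, the part to push or pinch: steel plate 24 mm along x, 8 mm thick along y, 30 mm high, 49 mm from the hinge axis, standing free on the robot side of the lever. Upright it is at x -55, y -165, z 74 mm in the fixture frame; its top edge is 64 mm and its lower edge 34 mm from the hinge axis. Its frame turns with the catch
- catch_hinge (a point): point on the catch's hinge axis below the upright tab, fixed on the fixture at x -55, y -165, z 25 mm; axis along the fixture's x. Axes as the fixture's
- media_bottle: bystander: clear bottle with screw cap, 56 mm across, 104 mm tall; origin under its centre
- tape_roll: bystander: roll of tape lying flat, 68 mm across, 19 mm high; origin under its centre
- timer: bystander: flat bench timer, 58 x 58 x 18 mm; origin under its centre
- beaker: bystander: clear beaker, 64 mm across, 82 mm tall; origin under its centre

How it is judged:
By the outcome, as a careful person would: the job done as asked, in the order asked, and still so for the second after the job is handed in, while the arm keeps its last pose, push and grip.
It also fails if it takes over 54 s, if anything falls off the work surface, if the arm or the gripper's body presses on something with over 40 N, if the wrist force passes 120 N, or if a joint passes its speed limit or range.

### The arm

A 7-joint arm with a two-finger parallel gripper is mounted at the origin on a cart in front of the work surface, level with it; the furniture and walls round the work are solid. World frame = base frame: x ahead of the robot, y to its left, z up, the work surface at z = 0. Lengths are in m, angles in rad, forces in N, time in s.
With the tool pointing down it reaches from about 0.425 to 0.875 m from the base axis. Payload 4.7 kg.
Tool frame: the origin (TCP) lies on the centre line of the jaws, within the pads' length; the fingertips stand 19 mm ahead of it and the grasp point (between the pads) is the TCP (ctrl.nose_length is the distance from the TCP to the fingertips, in m); z points along the fingers, x is the direction in which the jaws open and shut, and the axes are right-handed (so a half turn about z gives the same grasp; the last joint's range is limited). The gripper opens to 87 mm and grips with 3 to 60 N. Pads are 19 mm wide; open, the fingers measure 117 mm over their backs; the gripper's body (75 mm by 190 mm) begins 51 mm behind the grasp point.
Start: joints at [-1.215, 0.321, -0.07, 1.45, 0.023, 1.371, -0.057], TCP at [0.218, 0.612, 0.242] pointing down, gripper open.
Joint ranges: [-2.86, 2.86], [-0.3, 2.09], [-1.38, 1.24], [0.06, 2.45], [-1.56, 4.7], [0.09, 2.05], [-2.69, 2.69]. Speed limits (rad/s): [2.57, 2.57, 3.14, 3.14, 3.14, 3.14, 3.14].

### API

Orientations are given as a rotation vector (axis times angle).
In Python, from bench import ctrl gives the robot as it stands. The module is installed in compiled form; this text tells all that it offers.
- The arm moves only by the shell command python3 -m crank 'ROWS' [OPENING] [FORCE]. ROWS is a JSON object of lists of equal length, an entry for each row: "dp": the shift along the tool's x, y, z in cm, a list of three; "delta_rot": the turn, a rotation vector about the tool's x, y, z in rad, a list of three. In form: {"dp": [[x, y, z], ...], "delta_rot": [[rx, ry, rz], ...]}. A call has exactly 8 rows; each row shifts and turns the commanded pose from where the row before left it, along the tool's axes as they then stand; what a row does not reach is not made up. A row lasts 1/10 s, in which the tool goes at most 50 mm and 8.59 degrees, less where a joint would pass 70% of its speed; a pose out of reach is approached as far as the arm can. A call with a gripper value outside its range is refused whole. OPENING is the finger opening in cm, from 0 to 8.7, set as the call begins (- or left out, the last holds). The fingers move at their own pace and stop on an object; FORCE is the grip in N (left out, the last holds). Time passes only in rows, so rows that do not move let the fingers close, or fill a call up. It gives the time, the measured TCP pose, the force and the opening at its end, in the units of the state.
- ctrl.get_state(): the state, without advancing time (a new reading comes with each control period).
- ctrl.get_image(name): name is "scene" or "top" or "wrist"; returns the picture (480x640x3 uint8, blue, green, red); there is no depth.
- ctrl.camera_info(name): a dict with "camera_matrix" (3x3 intrinsics, pixels), "xyz" and "orientation" of the camera in the world. Camera axes: x right, y down, z forward; pixel columns grow to the right and rows downward; lengths in m; the calibration is good to about 2 mm. A picture is of the moment at which its call begins: read the wrist's pose just before it. camera_info takes no time and is no camera call; for the wrist camera it gives the pose at the moment of the call.
- ctrl.close_job(): hands the job in, once; it reports no verdict.
The state is a dict: "time": time; "joint_positions": joint angles; "qd": joint speeds; "joint_torque": joint torques, N m; "position": TCP position; "tool_rot": TCP orientation; "ft_force": force on the tool from outside, world axes, zero at the start; "torque": the same for the moment, N m; "grip_width": opening from 0.0 (shut) to 1.0 (fully open).
Only numpy, scipy, OpenCV 4.12 (cv2) and the standard library are available. Lean on these libraries where they do the work, as an engineer would, in place of code of your own. Each camera call takes 0.05 s, during which the arm holds its last target.

## Working session

There is one attempt and no reset: what is moved stays moved. The work goes in short steps, Python scripts to look and compute and a shell command to move; the robot and the scene stay as the last step left them, time stands still between calls to the robot, and variables do not carry over. Pictures are saved under pics/ and viewed, and the job is handed in when it is done.

```bash
mkdir -p pics; ls; python3 - <<'E'
from bench import ctrl
import cv2,numpy as np
s=ctrl.get_state();print(s)
for n in("scene","top","wrist"):
    i=ctrl.camera_info(n);print(n,i)
    cv2.imwrite(f"pics/{n}0.png",ctrl.get_image(n))
print(ctrl.nose_length)
E
```

```text
pics
{'time': 0.0, 'joint_positions': array([-1.21489568,  0.32184256, -0.07007044,  1.45166992,  0.02264964,
        1.37080531, -0.05693409]), 'qd': array([-1.61701360e-03, -1.48424217e-03, -3.79381124e-04,  5.88322849e-04,
        3.05795022e-04,  1.16217882e-03,  4.94492016e-05]), 'joint_torque': array([-2.96772059e-04, -4.91269076e+01, -4.03943919e-01, -3.12532103e+01,
       -6.37527765e-02,  4.36415698e-02,  1.59732731e-04]), 'position': array([0.21776592, 0.61188621, 0.24045124]), 'tool_rot': array([ 2.56587349e+00,  1.81055616e+00, -2.34254495e-03]), 'ft_force': array([ 0.05002781, -0.16186829,  0.74280925]), 'torque': array([ 0.02183521,  0.02499523, -0.00658087]), 'grip_width': 1.0025526845625783}
scene {'camera_matrix': array([[475.58732503,   0.        , 324.76901694],
       [  0.        , 475.58732503, 243.12296361],
       [  0.        ,   0.        ,   1.        ]]), 'xyz': array([ 0.11285018, -0.77413479,  0.93039511]), 'orientation': array([-2.28832893,  0.53344105, -0.22487997])}
top {'camera_matrix': array([[583.79804331,   0.        , 301.97298792],
       [  0.        , 583.79804331, 243.54436833],
       [  0.        ,   0.        ,   1.        ]]), 'xyz': array([0.43255364, 0.03241949, 1.71772012]), 'orientation': array([-2.21215467,  2.19193674, -0.06218053])}
wrist {'camera_matrix': array([[380.65473401,   0.        , 318.16096691],
       [  0.        , 380.65473401, 233.09230985],
       [  0.        ,   0.        ,   1.        ]]), 'xyz': array([0.14084689, 0.64002559, 0.38273623]), 'orientation': array([2.35648374, 1.66574633, 0.2495219 ])}
0.019
```

View pics/scene0.png

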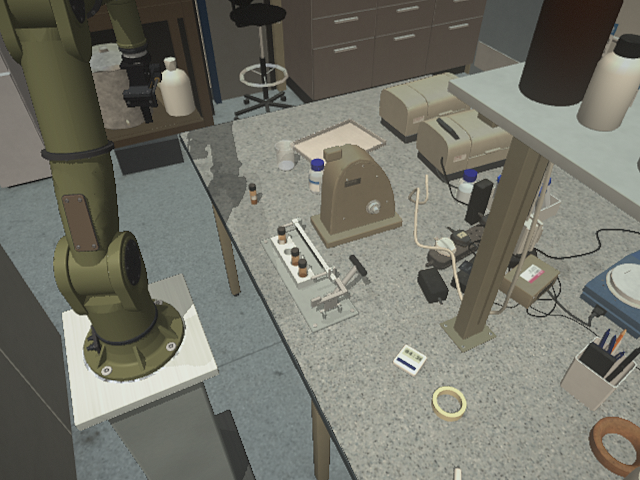

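View pics/top0.png

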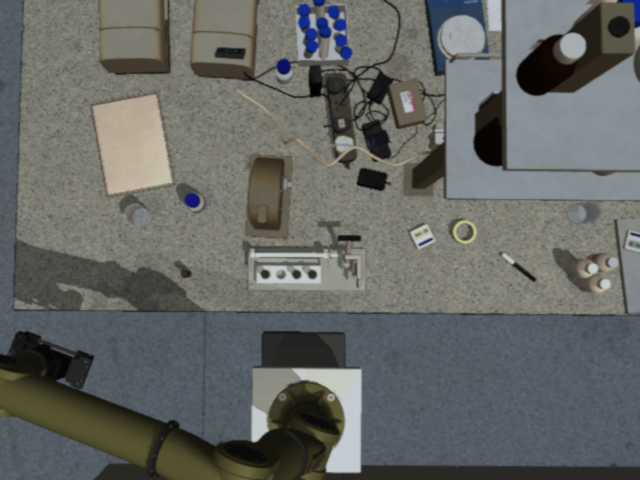

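View pics/wrist0.png

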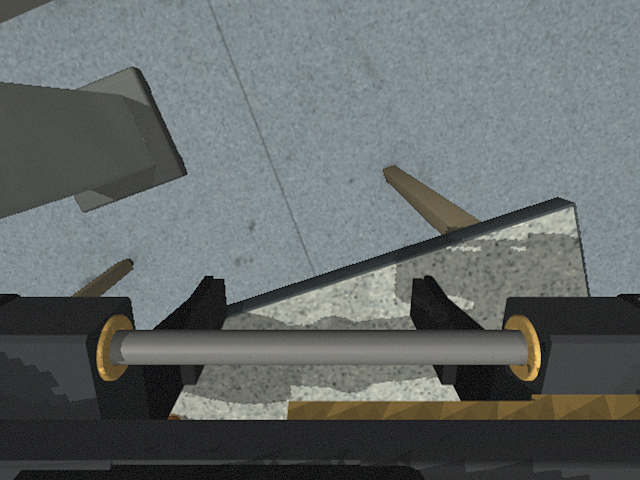

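The scene view shows the fixture near the table edge, with three dark caps at about (282,231), (295,254) and (302,265). The spare stands at about (253,193). In the top view the spare is at (186,272), and the caps are at about (265,273), (297,273) and (313,273). The wrist camera sees only the table edge.

```bash
python3 - <<'E'
import cv2
t=cv2.imread("pics/top0.png");s=cv2.imread("pics/scene0.png")
cv2.imwrite("pics/topz.png",cv2.resize(t[220:300,235:375],None,fx=5.7,fy=5.7,interpolation=cv2.INTER_CUBIC))
cv2.imwrite("pics/topv.png",cv2.resize(t[250:290,160:210],None,fx=12,fy=12,interpolation=cv2.INTER_CUBIC))
cv2.imwrite("pics/scz.png",cv2.resize(s[170:340,230:390],None,fx=3.5*1,fy=3.5,interpolation=cv2.INTER_CUBIC))
E
```

```text
(no output)
```

View pics/topz.png

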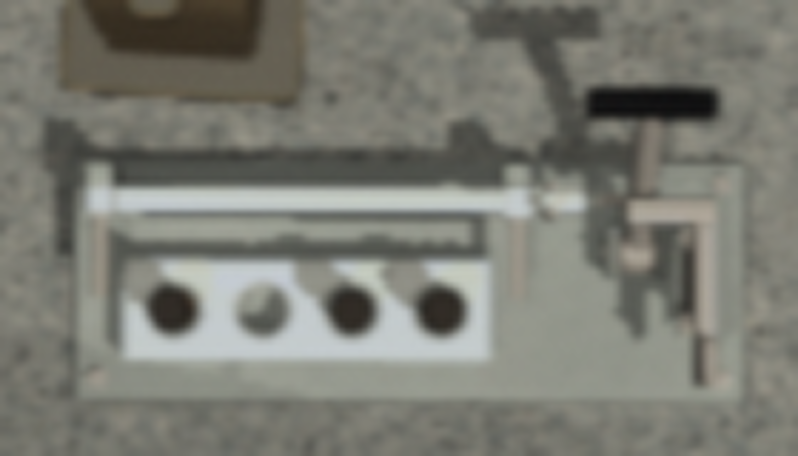

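View pics/topv.png

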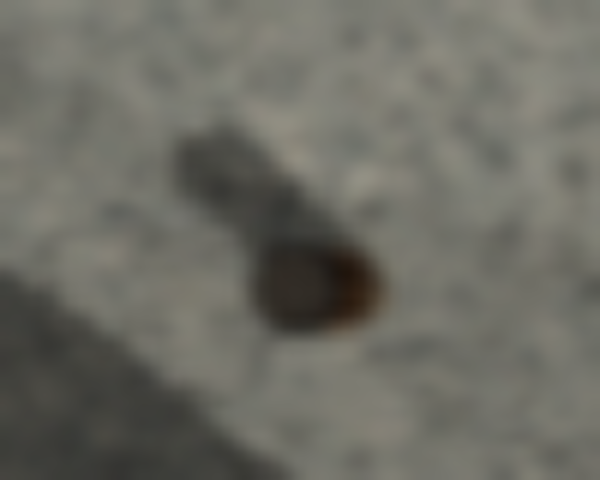

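View pics/scz.png

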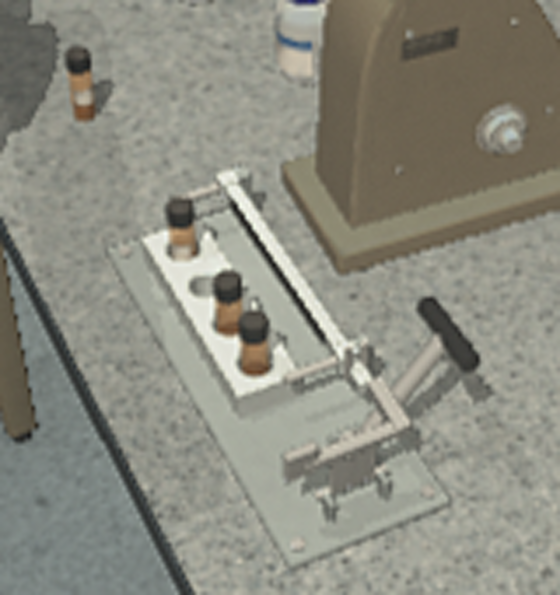

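The empty pocket is pocket_1, second from the left; its grey hole is at about (262,308) in the zoom. The catch stands upright at the right end, and its L-shaped arm reaches left in front of the lever stem.

```bash
cat > h.py <<'E'
import numpy as np,cv2
from scipy.spatial.transform import Rotation as R
def ray(info,uv):
    K=info["camera_matrix"];d=np.linalg.inv(K)@np.array([uv[0],uv[1],1.]);return info["xyz"],R.from_rotvec(info["orientation"]).apply(d)
def plane(info,uv,z):
    o,d=ray(info,uv);return o+d*(z-o[2])/d[2]
def proj(info,p):
    c=R.from_rotvec(info["orientation"]).inv().apply(np.array(p)-info["xyz"]);q=info["camera_matrix"]@c;return q[:2]/q[2]
E
python3 - <<'E'
from h import *
from bench import ctrl
t=cv2.imread("pics/top0.png");I=ctrl.camera_info("top")
def blob(x0,y0,x1,y1,th):
    g=t[y0:y1,x0:x1].max(2)
    # weight by darkness
    n,l,st,c=cv2.connectedComponentsWithStats((g<th).astype(np.uint8))
    for i in range(1,n):
        if st[i,4]>15: yield c[i]+[x0,y0],st[i]
for b,s in blob(255,264,325,284,85):
    print(b,s[2:],plane(I,b,.078))
print('spare')
for b,s in blob(175,262,200,285,60): print(b,s[2:],plane(I,b,.07))
f=lambda p:np.array(p)/5.7+np.array([235,220])-0.5+.5/5.7
for p in[(75,400),(742,400),(742,162)]: print('plate',plane(I,f(p),.008))
for p in[(123,360),(490,360),(490,260),(123,260)]: print('block',plane(I,f(p),.032))
print('hole',plane(I,f((263,308)),.032))
print('grip',plane(I,f((653,103)),.109))
print('tab',plane(I,f((703,360)),.089))
E
```

```text
[264.65384615 273.65384615] [ 8  8 52] [0.42453838 0.12138377 0.078     ]
[296.11627907 273.88372093] [ 7  7 43] [0.42468081 0.03318273 0.078     ]
[311.85106383 273.91489362] [ 8  7 47] [ 0.42498685 -0.01095852  0.078     ]
spare
[185.43333333 272.75      ] [ 9 11 60] [0.42505279 0.34461642 0.07      ]
plate [0.37680617 0.17393724 0.008     ]
plate [ 0.37976478 -0.1679329   0.008     ]
plate [ 0.50195046 -0.16745817  0.008     ]
block [0.39795158 0.14799144 0.032     ]
block [ 0.3995777  -0.03747009  0.032     ]
block [ 0.45011591 -0.0370932   0.032     ]
block [0.44843455 0.14863013 0.032     ]
hole [0.42481578 0.07756902 0.032     ]
grip [ 0.5260612 -0.1123655  0.109    ]
tab [ 0.4016061  -0.13927789  0.089     ]
```

Pocket pitch comes out at 44 mm against the stated 45. Pocket_1 is at about (0.425, 0.077), and the spare is at about (0.4225, 0.347). I'll hover over the spare with the jaws along world x.

```bash
cat >> h.py <<'E'
def down(yaw):  # tool x azimuth yaw, z down
    c,s=np.cos(yaw),np.sin(yaw)
    return R.from_matrix(np.array([[c,s,0],[s,-c,0],[0,0,-1.]]))
def plan(s,tgt,Rt,n):
    R0=R.from_rotvec(s["tool_rot"]);w=(R0.inv()*Rt).as_rotvec();d=(np.array(tgt)-s["position"])/n*100
    print("rot total",w.round(4),"per row",(w/n).round(3),"dist",np.linalg.norm(d*n))
    print([ (R0*R.from_rotvec(w*i/n)).inv().apply(d).round(2).tolist() for i in range(n)])
E
python3 - <<'E'
from h import *
from bench import ctrl
s=ctrl.get_state()
plan(s,[.4225,.347,.2],down(0.05),8)
I=ctrl.camera_info("top")
for uv in [(194,202),(139,213)]: print(plane(I,uv,.1))
for uv in [(248,236),(288,236),(250,160)]: print('centrif',plane(I,uv,.0))
print(plane(I,(268,228),.1))
E
```

```text
rot total [9.0000e-04 1.2000e-03 1.1791e+00] per row [0.    0.    0.147] dist 33.73691553213941
[[-2.26, 3.52, 0.51], [-1.72, 3.82, 0.51], [-1.14, 4.03, 0.51], [-0.54, 4.15, 0.51], [0.08, 4.19, 0.51], [0.69, 4.13, 0.51], [1.29, 3.98, 0.51], [1.86, 3.75, 0.51]]
[0.62172298 0.31877488 0.1       ]
[0.58954336 0.47051773 0.1       ]
centrif [0.53445433 0.17595577 0.        ]
centrif [0.5355766  0.05818562 0.        ]
centrif [0.76008402 0.17303685 0.        ]
[0.55129651 0.1124209  0.1       ]
```

```bash
python3 -m crank '{"dp":[[-2.26,3.52,0.5],[-1.72,3.82,0.5],[-1.14,4.03,0.5],[-0.54,4.15,0.5],[0.08,4.19,0.5],[0.69,4.13,0.5],[1.29,3.98,0.5],[1.86,3.75,0.5]],"delta_rot":[[0,0,0.147],[0,0,0.147],[0,0,0.147],[0,0,0.147],[0,0,0.147],[0,0,0.147],[0,0,0.147],[0,0,0.147]]}' 8.7 10
python3 - <<'E'
from h import *
from bench import ctrl
s=ctrl.get_state();print(s["time"],s["position"],s["joint_positions"].round(2))
print(ctrl.camera_info("wrist"))
cv2.imwrite("pics/w1.png",ctrl.get_image("wrist"))
s=ctrl.get_state();print(s["position"]);plan(s,[.4225,.347,.2],down(0),1)
E
```

```text
time: 0.95
position: [0.4238, 0.3461, 0.2013]
tool_rot: [-3.141, -0.074, 0.0]
ft_force: [-0.8, -1.3, 0.8]
grip_width: 1.001
0.95 [0.42381121 0.34610718 0.20127356] [-0.95  0.13  0.23  1.77 -0.03  1.25 -0.66]
{'camera_matrix': array([[380.65473401,   0.        , 318.16096691],
       [  0.        , 380.65473401, 233.09230985],
       [  0.        ,   0.        ,   1.        ]]), 'xyz': array([0.41978344, 0.42806119, 0.34345777]), 'orientation': array([2.84139162, 0.06901308, 0.00945553])}
[0.42937015 0.33797371 0.20058093]
rot total [ 0.0053 -0.0024  0.0309] per row [ 0.005 -0.002  0.031] dist 1.1358272882755633
[[-0.66, -0.92, 0.05]]
```

View pics/w1.png

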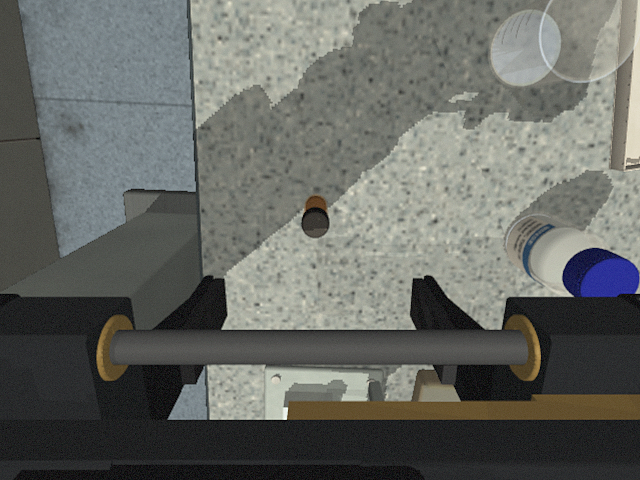

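The wrist view shows the spare's cap centred at about (315,222) with the amber body above it, and the media bottle well to the right.

```bash
python3 - <<'E'
from h import *
from bench import ctrl
I={'camera_matrix':ctrl.camera_info("wrist")["camera_matrix"],'xyz':np.array([0.41978344, 0.42806119, 0.34345777]), 'orientation':np.array([2.84139162, 0.06901308, 0.00945553])}
print(plane(I,(315,222),.07), plane(I,(315,205),.0))
im=cv2.imread("pics/w1.png")
g=(im[190:245,290:345].max(2)<80).astype(np.uint8);n,l,st,c=cv2.connectedComponentsWithStats(g)
for i in range(1,n):
  if st[i,4]>50:print(c[i]+[290,190],st[i], plane(I,c[i]+[290,190],.07))
# from resting camera
for k in range(1):
  s=ctrl.get_state();i2=ctrl.camera_info("wrist");print(s["position"],s["qd"].round(3));im=ctrl.get_image("wrist");cv2.imwrite("pics/w2.png",im)
  m=(im[:270,230:400].max(2)<75).astype(np.uint8)
  n,l,st,c=cv2.connectedComponentsWithStats(m)
  for i in range(1,n):
    if st[i,4]>150:print(c[i]+[230,0],st[i], plane(i2,c[i]+[230,0],.068))
s=ctrl.get_state();print(s["time"],s["position"])
E
```

```text
[0.42092231 0.3522604  0.07      ] [0.42046492 0.34911959 0.        ]
[314.63747811 219.92469352] [ 11  17  28  30 571] [0.42057929 0.3538469  0.07      ]
[0.42937015 0.33797371 0.20058093] [-0.012  0.005 -0.008 -0.014  0.024  0.023  0.123]
[307.1407767  209.58899676] [ 64 196  28  30 618] [0.42081567 0.3524575  0.068     ]
1.05 [0.42755757 0.34071662 0.20090371]
```

View pics/w2.png

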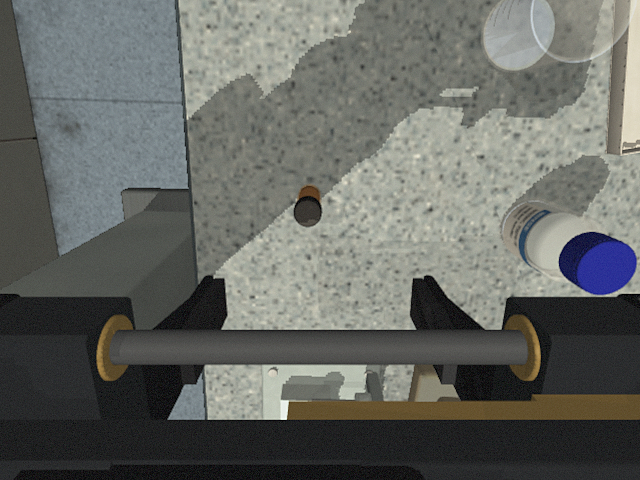

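The cap is now at about (307,211), which matches the first wrist view. I'll cross-check against the top and scene cameras before grasping.

```bash
python3 - <<'E'
from h import *
from bench import ctrl
S=ctrl.camera_info("scene");T=ctrl.camera_info("top");
s=cv2.imread("pics/scene0.png")
cv2.imwrite("pics/scv.png",cv2.resize(s[175:215,230:280],None,fx=12,fy=12,interpolation=cv2.INTER_NEAREST))
for p in [(.421,.350),(.4225,.347)]:
    print(p,'scene top',proj(S,(*p,.07)),'mid',proj(S,(*p,.035)),'base',proj(S,(*p,0)),'top',proj(T,(*p,.07)),proj(T,(*p,0)))
g=s[175:215,230:280].astype(int)
cap=((g.max(2)<75)).astype(np.uint8);n,l,st,c=cv2.connectedComponentsWithStats(cap)
for i in range(1,n):
  if st[i,4]>15:print('dark',c[i]+[230,175],st[i])
am=((g[:,:,2]-g[:,:,0])>40).astype(np.uint8);n,l,st,c=cv2.connectedComponentsWithStats(am)
for i in range(1,n):
  if st[i,4]>5:print('amber',c[i]+[230,175],st[i])
E
```

```text
(0.421, 0.35) scene top [251.44729321 184.28187965] mid [252.69390541 193.55551436] base [253.89928309 202.52240257] top [183.48992479 274.17521923] [188.10101693 274.04867858]
(0.4225, 0.347) scene top [252.26648825 184.69255494] mid [253.50057215 193.96866341] base [254.69379529 202.93763812] top [184.56798618 273.65087157] [189.13479613 273.54574776]
dark [252.06451613 187.77419355] [19  9  7  7 31]
amber [252.09090909 193.24242424] [19 16  7  8 33]
amber [253.5        201.36363636] [21 25  6  4 22]
```

View pics/scv.png

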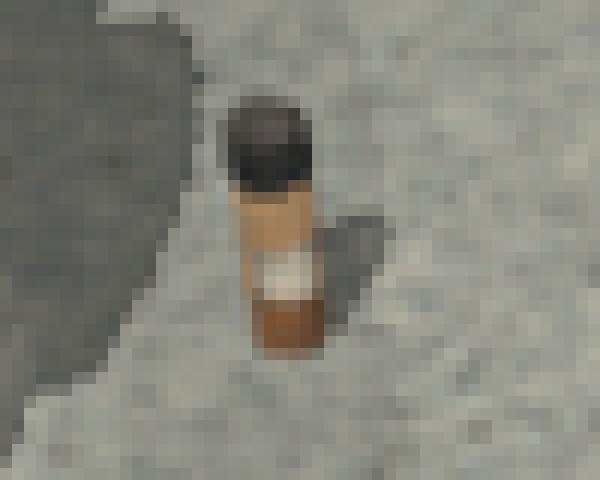

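The scene view puts the cap top at about (252,184.5), so the three views agree on (0.4215, 0.3485) within 2 mm.

```bash
python3 - <<'E'
from h import *
from bench import ctrl
s=ctrl.get_state();print(s["position"],s["tool_rot"],s["qd"].round(3));plan(s,[.4215,.3485,.049],down(0),8)
plan(s,[.4215,.3485,.049],down(0),1)
E
```

```text
[0.42755757 0.34071662 0.20090371] [3.13723447e+00 6.22063358e-02 2.08921671e-03] [-0.044  0.006 -0.087 -0.022 -0.056  0.006  0.047]
rot total [ 0.0037 -0.0013  0.0397] per row [ 0.    -0.     0.005] dist 15.222355577523723
[[-0.07, -0.11, 1.9], [-0.07, -0.11, 1.9], [-0.07, -0.1, 1.9], [-0.07, -0.1, 1.9], [-0.08, -0.1, 1.9], [-0.08, -0.1, 1.9], [-0.08, -0.1, 1.9], [-0.08, -0.1, 1.9]]
rot total [ 0.0037 -0.0013  0.0397] per row [ 0.004 -0.001  0.04 ] dist 15.222355577523723
[[-0.59, -0.86, 15.19]]
```

```bash
python3 -m crank '{"dp":[[-0.1,-0.15,1.0],[0,0,2.5],[0,0,3.0],[0,0,3.0],[0,0,2.0],[0,0,0.5],[0,0,0],[0,0,0]],"delta_rot":[[0,0,0.045],[0,0,0],[0,0,0],[0,0,0],[0,0,0],[0,0,0],[0,0,0],[0,0,0]]}' 8.7 10
python3 - <<'E'
from h import *
from bench import ctrl
s=ctrl.get_state();print(s["qd"].round(3));plan(s,[.4215,.3485,.049],down(0),1)
i2=ctrl.camera_info("wrist");im=ctrl.get_image("wrist");cv2.imwrite("pics/w3.png",im)
print(proj(i2,(.4215,.3485,.07)))
E
```

```text
time: 1.85
position: [0.4226, 0.3499, 0.0827]
tool_rot: [-3.14, -0.013, -0.002]
ft_force: [-0.2, 0.4, 0.3]
grip_width: 1.004
[ 0.001 -0.009  0.003 -0.008 -0.002 -0.    -0.001]
rot total [-0.0014 -0.0013  0.0084] per row [-0.001 -0.001  0.008] dist 3.3768182356740835
[[-0.11, 0.14, 3.37]]
[315.96250862 308.08987868]
```

View pics/w3.png

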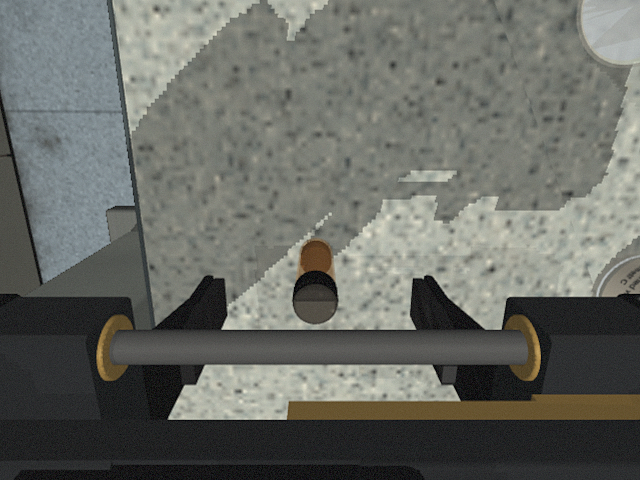

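Cap top centre is at (315,305) against a predicted (316,308), so the spare is at y of about 0.3495. I'll descend and grip.

```bash
python3 -m crank '{"dp":[[-0.1,0.03,1.0],[0,0,1.4],[0,0,1.0],[0,0,0],[0,0,0],[0,0,0],[0,0,0],[0,0,0]],"delta_rot":[[0,0,0.008],[0,0,0],[0,0,0],[0,0,0],[0,0,0],[0,0,0],[0,0,0],[0,0,0]]}' 5 10
python3 -m crank '{"dp":[[0,0,0],[0,0,0],[0,0,0],[0,0,0],[0,0,0],[0,0,0],[0,0,0],[0,0,0]],"delta_rot":[[0,0,0],[0,0,0],[0,0,0],[0,0,0],[0,0,0],[0,0,0],[0,0,0],[0,0,0]]}' 1.5 15
```

```text
time: 2.7
position: [0.4213, 0.3491, 0.048]
tool_rot: [-3.141, 0.0, -0.001]
ft_force: [-0.5, 0.4, -0.4]
grip_width: 0.582
time: 3.5
position: [0.4211, 0.3489, 0.0476]
tool_rot: [-3.142, -0.0, -0.0]
ft_force: [0.1, -0.7, 0.5]
grip_width: 0.238
```

The grip width is about 20.7 mm, so the vial is held. Lift it and carry it across.

```bash
python3 -m crank '{"dp":[[0,0,-1.0],[0,0,-2.5],[0,0,-3.5],[0,0.5,-3.0],[0,1.5,-2.0],[0,2.5,0],[0,3.0,0],[0,3.5,0]],"delta_rot":[[0,0,0],[0,0,0],[0,0,0],[0,0,0],[0,0,0],[0,0,0],[0,0,0],[0,0,0]]}' - 20
python3 -m crank '{"dp":[[0,3.5,0],[0,3.5,0],[0.1,3.5,0],[0.1,3.0,0],[0.1,2.0,0],[0.07,0.66,0],[0,0,0],[0,0,0]],"delta_rot":[[0,0,0],[0,0,0],[0,0,0],[0,0,0],[0,0,0],[0,0,0],[0,0,0],[0,0,0]]}'
python3 - <<'E'
from h import *
from bench import ctrl
s=ctrl.get_state();print(s["position"],s["qd"].round(3),s["joint_positions"].round(2),s["ft_force"])
i2=ctrl.camera_info("wrist");im=ctrl.get_image("wrist");cv2.imwrite("pics/w4.png",im)
T=ctrl.get_image("top");cv2.imwrite("pics/t4.png",cv2.resize(T[220:300,235:375],None,fx=5.7,fy=5.7,interpolation=cv2.INTER_CUBIC))
S=ctrl.get_image("scene");cv2.imwrite("pics/s4.png",cv2.resize(S[170:340,230:390],None,fx=3.5,fy=3.5,interpolation=cv2.INTER_CUBIC))
E
```

```text
time: 4.3
position: [0.421, 0.2385, 0.1686]
tool_rot: [-3.14, -0.002, -0.002]
ft_force: [0.1, -0.0, 1.1]
grip_width: 0.235
time: 5.1
position: [0.4248, 0.0784, 0.1678]
tool_rot: [-3.141, -0.002, -0.001]
ft_force: [0.0, -0.2, -0.1]
grip_width: 0.234
[0.42478043 0.0784477  0.16783631] [-0.006  0.007 -0.009 -0.     0.002 -0.002  0.002] [-0.72 -0.12  0.45  2.07  0.06  1.18 -0.29] [ 0.0150528  -0.17514914 -0.14647707]
```

View pics/w4.png

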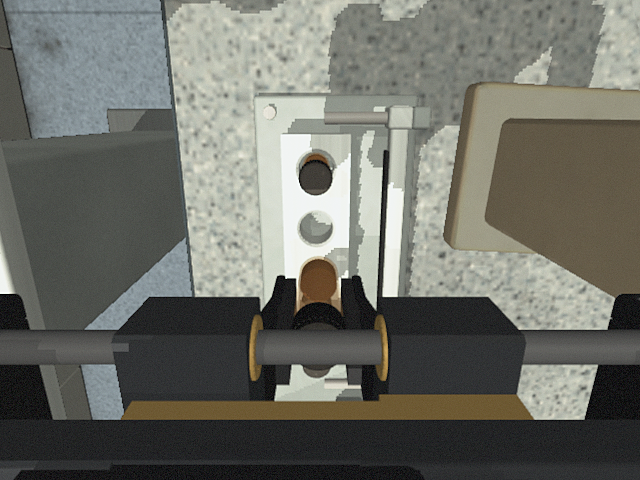

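View pics/s4.png

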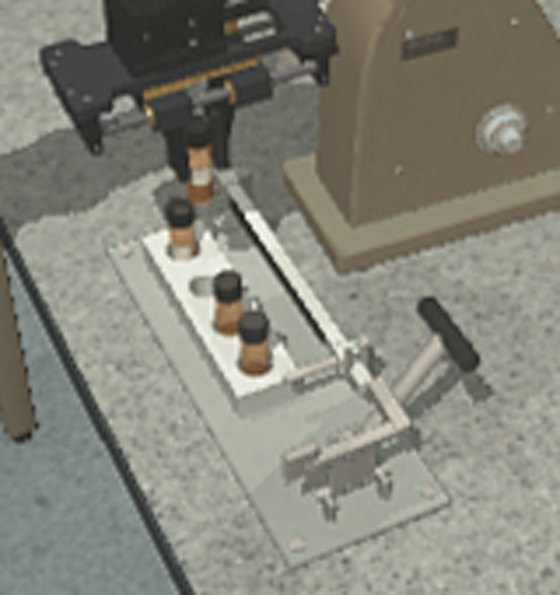

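The wrist view shows pocket 0's vial at (315,175), the empty pocket mouth at about (316,227), and the held vial hanging upright with its base around (318,272).

```bash
python3 - <<'E'
from h import *
from bench import ctrl
I=ctrl.camera_info("wrist")
im=cv2.imread("pics/w4.png");hsv=cv2.cvtColor(im,cv2.COLOR_BGR2HSV)
cv2.imwrite("pics/w4z.png",cv2.resize(im[120:320,240:400],None,fx=3.5,fy=3,interpolation=cv2.INTER_CUBIC))
g=im[195:258,288:346].min(2)
m=(g<215).astype(np.uint8);n,l,st,c=cv2.connectedComponentsWithStats(m)
for i in range(1,n):
  if st[i,4]>100:
    print(c[i]+[288,195],st[i]); cs,_=cv2.findContours((l==i).astype(np.uint8),0,1);e=cv2.fitEllipse(max(cs,key=len));print(e,plane(I,np.array(e[0])+[288,195],.032))
print(plane(I,(316,227),.032), proj(I,(.4247,.0773,.032)))
# block corners
print('block front/left corners',plane(I,(281,134),.032),plane(I,(349,134),.032))
# held vial expected
s=ctrl.get_state();p=s["position"]
for r in(.0105,):
  print('base near/far',[proj(I,(p[0],p[1]+dy,p[2]-.0476)) for dy in(r,0,-r)],'x',[proj(I,(p[0]+d,p[1],p[2]-.0476)) for d in(r,-r)])
print('plate corner',plane(I,(256,94),.008))
E
```

```text
[314.65034965 228.37662338] [   9   16   37   36 1001]
((26.737642288208008, 33.39913558959961), (34.95984649658203, 35.087074279785156), 78.5459213256836) [0.42181626 0.07839107 0.032     ]
[334.37823834 253.49740933] [ 23  53  35  10 193]
((44.933555603027344, 58.079742431640625), (8.944504737854004, 41.4630012512207), 86.50376892089844) [0.43595621 0.05846921 0.032     ]
[0.42277453 0.0795031  0.032     ] [318.52305506 229.78655955]
block front/left corners [0.39791207 0.14787191 0.032     ] [0.44597188 0.14804122 0.032     ]
base near/far [array([318.53509693, 256.256716  ]), array([318.46151173, 274.48788311]), array([318.39011306, 292.17732595])] x [array([337.90823332, 274.55565759]), array([299.01397413, 274.4201058 ])]
plate corner [0.37772323 0.17560833 0.008     ]
```

View pics/w4z.png

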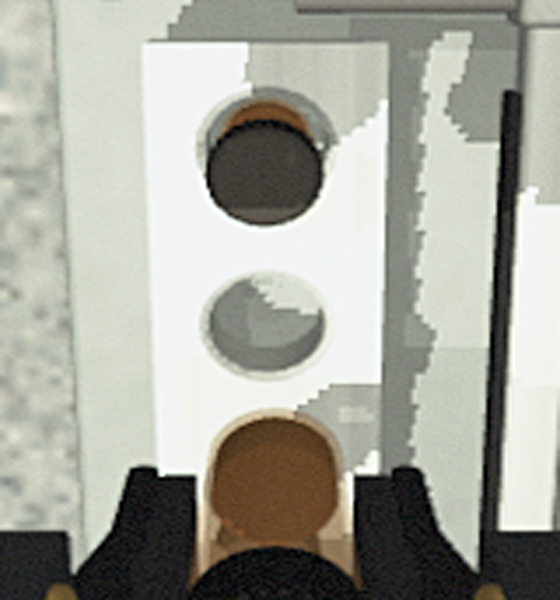

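```bash
python3 - <<'E'
from h import *
from bench import ctrl
I=ctrl.camera_info("wrist");S=ctrl.camera_info("scene");T=ctrl.camera_info("top")
f=lambda p:np.array([p[0]/3.5+240,p[1]/3+120])-.35
print('cap0 wrist',plane(I,f((264,172)),.078),'hole',plane(I,f((264,325)),.032), 'vialbase',plane(I,f((276,471)),.120))
for x in(.4222,.4248): print(x,'scene',proj(S,(x,.0780,.032)),'top',proj(T,(x,.0780,.032)))
s=cv2.imread("pics/scene0.png");cv2.imwrite("pics/sch.png",cv2.resize(s[225:285,260:325],None,fx=10,fy=10,interpolation=cv2.INTER_CUBIC))
t=cv2.imread("pics/top0.png");cv2.imwrite("pics/toph.png",cv2.resize(t[260:290,250:325],None,fx=10,fy=10,interpolation=cv2.INTER_CUBIC))
E
```

```text
cap0 wrist [0.42241034 0.12465521 0.078     ] hole [0.42207525 0.07872172 0.032     ] vialbase [0.42466896 0.07720084 0.12      ]
0.4222 scene [288.19855634 250.79063023] top [280.5688391  274.53006019]
0.4248 scene [289.09352952 250.48694126] top [280.57847752 273.62695198]
```

View pics/sch.png

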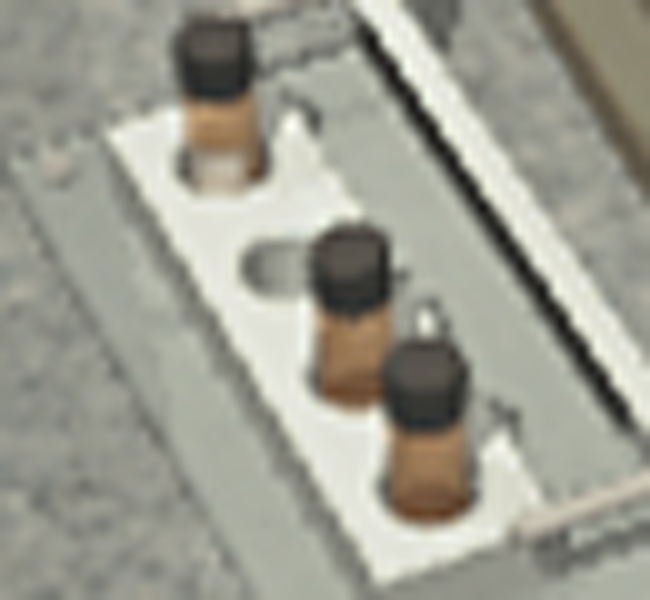

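View pics/toph.png

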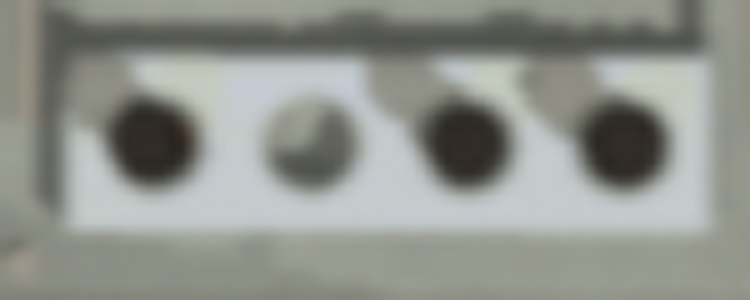

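The top view puts the hole at (0.424, 0.078), the wrist at (0.422, 0.0787) and the scene at about (0.4236, 0.0755). I'll move −2 mm in x and +0.5 mm in y, lower to just above the mouth and look.

```bash
python3 -m crank '{"dp":[[-0.2,-0.05,1.0],[0,0,2.0],[0,0,2.0],[0,0,2.0],[0,0,1.1],[0,0,0],[0,0,0],[0,0,0]],"delta_rot":[[0,0,0],[0,0,0],[0,0,0],[0,0,0],[0,0,0],[0,0,0],[0,0,0],[0,0,0]]}'
python3 - <<'E'
from h import *
from bench import ctrl
i2=ctrl.camera_info("wrist");im=ctrl.get_image("wrist");cv2.imwrite("pics/w5.png",im)
cv2.imwrite("pics/w5z.png",cv2.resize(im[130:380,230:410],None,fx=3,fy=2.4,interpolation=cv2.INTER_CUBIC))
T=ctrl.get_image("scene");cv2.imwrite("pics/s5.png",cv2.resize(T[225:285,260:325],None,fx=10,fy=10,interpolation=cv2.INTER_CUBIC))
s=ctrl.get_state();p=s["position"];print(s["position"])
print('rim y+',proj(i2,(.4233,.0775+.013,.032)),'c',proj(i2,(.4233,.0775,.032)),'x',proj(i2,(.4233+.013,.0775,.032)),proj(i2,(.4233-.013,.0775,.032)))
E
```

```text
time: 6.05
position: [0.4235, 0.0781, 0.0874]
tool_rot: [-3.141, -0.0, -0.003]
ft_force: [0.3, 0.8, -0.0]
grip_width: 0.238
[0.42345852 0.07801593 0.08742648]
rim y+ [317.99548694 248.042559  ] c [317.96261415 269.95898736] x [341.17449134 269.98324475] [294.7467469 269.9347258]
```

View pics/w5z.png

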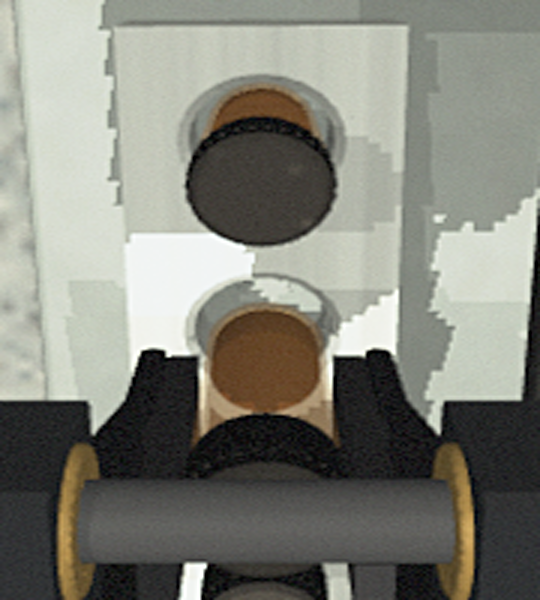

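View pics/s5.png

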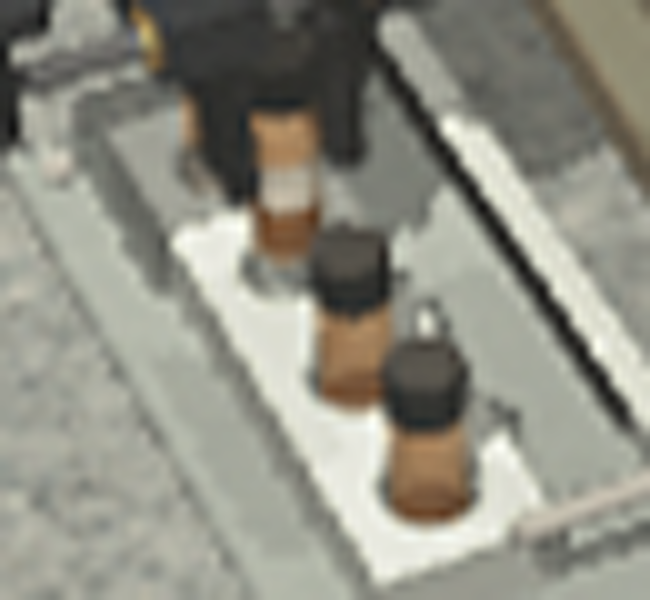

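```bash
python3 - <<'E'
from h import *
from bench import ctrl
I=ctrl.camera_info("wrist");p=ctrl.get_state()["position"]
print(p,'vial base top edge',plane(I,(318.5,256.5),p[2]-.0476),'rim',plane(I,(318.5,243),.032),'inner', plane(I,(318.5,245.5),.032))
print('pocket0 rim top',plane(I,(318.5,130+75/2.4-.3),.032))
E
```

```text
[0.42345852 0.07801593 0.08742648] vial base top edge [0.42352096 0.08846043 0.03982648] rim [0.4235274 0.0933996 0.032    ] inner [0.4235299  0.09195235 0.032     ]
pocket0 rim top [0.42345059 0.13782903 0.032     ]
```

The vial and hole centres agree within 0.5 mm, so I'll lower it in stages and watch the force.

```bash
python3 -m crank '{"dp":[[0,-0.03,0.3],[0,0,0.5],[0,0,0.5],[0,0,0.4],[0,0,0.3],[0,0,0],[0,0,0],[0,0,0]],"delta_rot":[[0,0,0],[0,0,0],[0,0,0],[0,0,0],[0,0,0],[0,0,0],[0,0,0],[0,0,0]]}'
```

```text
time: 6.95
position: [0.4229, 0.0781, 0.0667]
tool_rot: [-3.141, -0.0, -0.001]
ft_force: [-0.1, -0.8, -0.2]
grip_width: 0.233
```

```bash
python3 -m crank '{"dp":[[0,0,0.3],[0,0,0.3],[0,0,0.3],[0,0,0.2],[0,0,0.1],[0,0,0],[0,0,0],[0,0,0]],"delta_rot":[[0,0,0],[0,0,0],[0,0,0],[0,0,0],[0,0,0],[0,0,0],[0,0,0],[0,0,0]]}'
```

```text
time: 7.75
position: [0.4227, 0.0781, 0.0554]
tool_rot: [-3.141, -0.0, 0.001]
ft_force: [-3.9, -0.9, 10.5]
grip_width: 0.243
```

The force rose to 10.5 N at z 0.0554, where the floor is expected at 0.0556. Release.

```bash
python3 -m crank '{"dp":[[0,0,0],[0,0,0],[0,0,0],[0,0,0],[0,0,0],[0,0,0],[0,0,0],[0,0,-0.5]],"delta_rot":[[0,0,0],[0,0,0],[0,0,0],[0,0,0],[0,0,0],[0,0,0],[0,0,0],[0,0,0]]}' 4 20
python3 -m crank '{"dp":[[0,0,-1.0],[0,0,-2],[0,0,-2.5],[0,0,-3.0],[0,0,-3],[0,0,-2],[0,0,-1],[0,0,0]],"delta_rot":[[0,0,0],[0,0,0],[0,0,0],[0,0,0],[0,0,0],[0,0,0],[0,0,0],[0,0,0]]}'
python3 - <<'E'
from h import *
from bench import ctrl
i2=ctrl.camera_info("wrist");im=ctrl.get_image("wrist");cv2.imwrite("pics/w6.png",im)
T=ctrl.get_image("scene");cv2.imwrite("pics/s6.png",cv2.resize(T[210:340,255:375],None,fx=4.6,fy=4.6,interpolation=cv2.INTER_CUBIC))
E
```

```text
time: 8.55
position: [0.4222, 0.0779, 0.0592]
tool_rot: [3.141, 0.0, -0.002]
ft_force: [-0.4, -0.3, 0.6]
grip_width: 0.458
time: 9.35
position: [0.4236, 0.0783, 0.2062]
tool_rot: [-3.14, -0.0, -0.005]
ft_force: [-0.7, 0.8, -0.2]
grip_width: 0.459
```

View pics/s6.png

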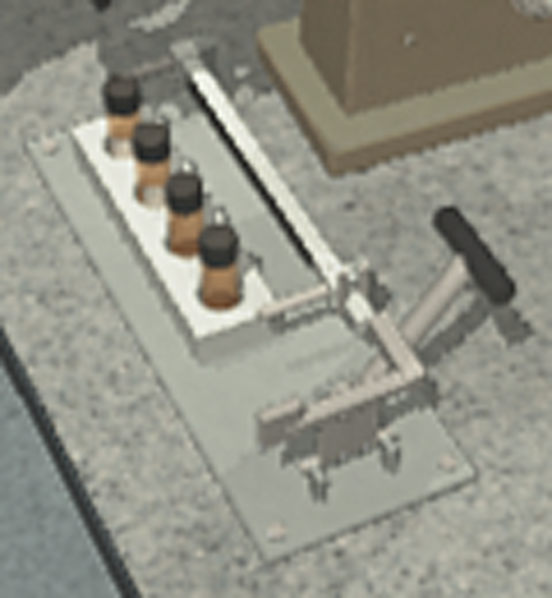

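View pics/w6.png

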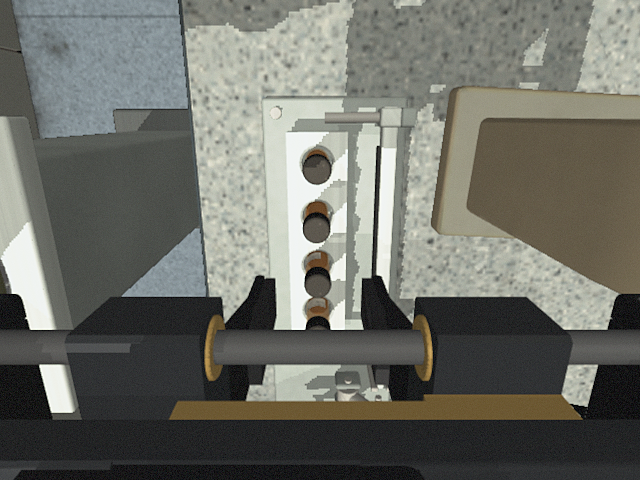

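The spare is fully down: its cap is level with the other three and the row is evenly spaced (wrist caps at rows 167, 228, 280 and 322). The catch is still upright. Now I'll close the fingers and go to the left of the catch tab.

```bash
python3 -m crank '{"dp":[[0,1.5,0],[0,3,0],[-0.2,3.5,0],[-0.3,3.5,0],[-0.3,3.5,0],[-0.3,2.5,1.0],[0,1.2,2.0],[0,0.5,2.0]],"delta_rot":[[0,0,0],[0,0,0],[0,0,0],[0,0,0],[0,0,0],[0,0,0],[0,0,0],[0,0,0]]}' 0 20
python3 - <<'E'
from h import *
from bench import ctrl
s=ctrl.get_state();print(s["position"],s["joint_positions"].round(2),s["grip_width"])
I=ctrl.camera_info("scene")
T=ctrl.get_image("scene");cv2.imwrite("pics/s7.png",cv2.resize(T[210:340,255:375],None,fx=4.6,fy=4.6,interpolation=cv2.INTER_CUBIC))
for p in [(.400,-.137,.089),(.388,-.137,.089),(.412,-.137,.089)]:print((proj(I,p)-[255,210])*4.6)
s=ctrl.get_state();print(s["position"])
E
```

```text
time: 10.25
position: [0.4106, -0.1167, 0.1533]
tool_rot: [3.141, -0.006, -0.001]
ft_force: [-0.1, 1.3, -0.1]
grip_width: 0.005
[ 0.41059387 -0.11670869  0.15332345] [-0.56 -0.16  0.73  2.11  0.12  1.16  0.11] 0.005396824742726174
[274.94963673 394.35351407]
[253.04307471 402.65890304]
[296.70336009 386.10607049]
[ 0.40833121 -0.11651541  0.15024805]
```

View pics/s7.png

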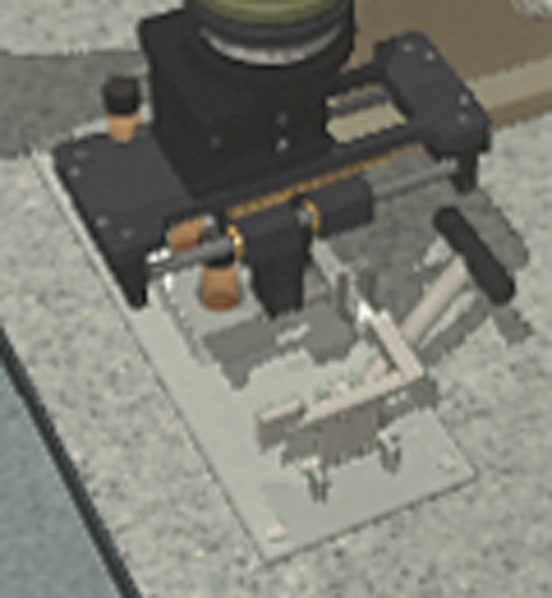

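The tab top runs from about (258,412) to (300,397) in this crop, within a few mm of prediction. The closed fingers are to its left, so I'll lower them to tab height.

```bash
python3 -m crank '{"dp":[[0,0,1.0],[0,0,1.5],[0,0,1.5],[0,0,1.5],[0,0,1],[0,0,0],[0,0,0],[0,0,0]],"delta_rot":[[0,0,0],[0,0,0],[0,0,0],[0,0,0],[0,0,0],[0,0,0],[0,0,0],[0,0,0]]}'
python3 - <<'E'
from h import *
from bench import ctrl
T=ctrl.get_image("scene");cv2.imwrite("pics/s8.png",cv2.resize(T[210:340,255:375],None,fx=4.6,fy=4.6,interpolation=cv2.INTER_CUBIC))
s=ctrl.get_state();print(s["position"])
E
```

```text
time: 11.1
position: [0.4124, -0.114, 0.0903]
tool_rot: [-3.141, -0.0, -0.002]
ft_force: [0.5, 0.1, 0.1]
grip_width: 0.005
[ 0.41237779 -0.11397078  0.0902432 ]
```

View pics/s8.png

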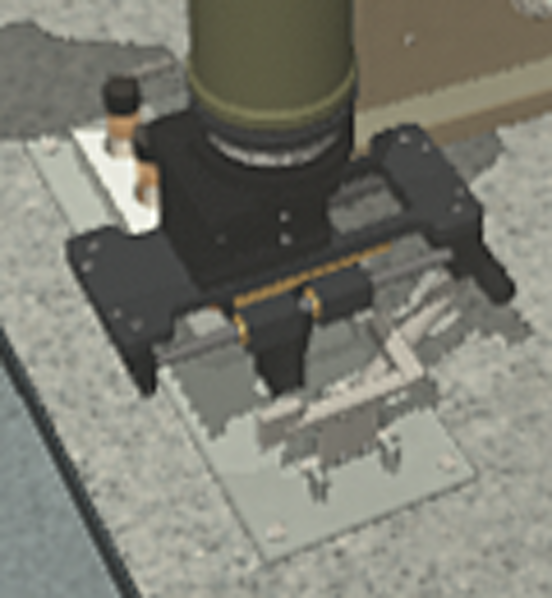

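The fingers stand just left of the tab at (265,415). Push right in an arc, following the tab down.

```bash
python3 -m crank '{"dp":[[0,0.6,0],[0,0.9,0],[-0.1,1.0,0.2],[-0.2,0.9,0.3],[-0.2,0.7,0.3],[-0.2,0.6,0.3],[0,0.5,0.3],[0,0,0]],"delta_rot":[[0,0,0],[0,0,0],[0,0,0],[0,0,0],[0,0,0],[0,0,0],[0,0,0],[0,0,0]]}'
python3 -m crank '{"dp":[[0,0.5,0.4],[0,0.4,0.5],[0,0.3,0.5],[0,0.2,0.5],[0,0.1,0.3],[0,0,0],[0,0,0],[0,0,0]],"delta_rot":[[0,0,0],[0,0,0],[0,0,0],[0,0,0],[0,0,0],[0,0,0],[0,0,0],[0,0,0]]}'
python3 - <<'E'
from h import *
from bench import ctrl
T=ctrl.get_image("scene");cv2.imwrite("pics/s9.png",cv2.resize(T[210:340,255:375],None,fx=4.6,fy=4.6,interpolation=cv2.INTER_CUBIC))
s=ctrl.get_state();print(s["position"])
E
```

```text
time: 11.95
position: [0.4041, -0.1668, 0.0751]
tool_rot: [3.141, -0.002, -0.002]
ft_force: [0.4, -0.8, 0.5]
grip_width: 0.007
time: 12.75
position: [0.4049, -0.1808, 0.0543]
tool_rot: [-3.14, -0.0, 0.001]
ft_force: [-4.7, 3.2, 13.4]
grip_width: 0.004
[ 0.40486688 -0.18078992  0.05431356]
```

View pics/s9.png

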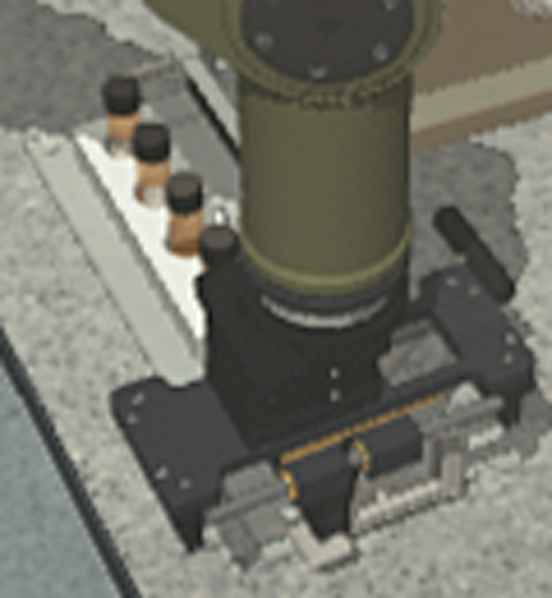

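Force is 13 N upward with the tips at z 0.035, exactly the lying-flat height. I'll retreat up and go above the lever grip, 20 mm left of the stem.

```bash
python3 -m crank '{"dp":[[0,0,-1.0],[0,0,-2.5],[0,0,-3.5],[0,0,-3.5],[0.5,-0.5,-2.5],[1.5,-1.0,-1.0],[2.5,-1.7,0],[2.5,-1.7,0]],"delta_rot":[[0,0,0],[0,0,0],[0,0,0],[0,0,0],[0,0,0],[0,0,0],[0,0,0],[0,0,0]]}' - 20
python3 -m crank '{"dp":[[2.5,-1.7,0],[1.8,-1.5,0],[0.8,-0.8,0],[0,0,0],[0,0,0],[0,0,0],[0,0,0],[0,0,0]],"delta_rot":[[0,0,0],[0,0,0],[0,0,0],[0,0,0],[0,0,0],[0,0,0],[0,0,0],[0,0,0]]}' 6 30
python3 - <<'E'
from h import *
from bench import ctrl
S=ctrl.get_image("scene");cv2.imwrite("pics/s10.png",cv2.resize(S[190:340,230:390],None,fx=3.8,fy=3.8,interpolation=cv2.INTER_CUBIC))
T=ctrl.get_image("top");cv2.imwrite("pics/t10.png",cv2.resize(T[210:300,235:375],None,fx=5.7,fy=5.7,interpolation=cv2.INTER_CUBIC))
cv2.imwrite("pics/w10.png",ctrl.get_image("wrist"))
s=ctrl.get_state();print(s["position"])
E
```

```text
time: 13.6
position: [0.4758, -0.1317, 0.1943]
tool_rot: [-3.141, 0.001, -0.003]
ft_force: [0.1, -0.0, 0.2]
grip_width: 0.008
time: 14.4
position: [0.5253, -0.0926, 0.1938]
tool_rot: [-3.141, 0.002, -0.001]
ft_force: [-0.0, -0.4, -0.1]
grip_width: 0.635
[ 0.52561402 -0.09211979  0.19367829]
```

View pics/s10.png

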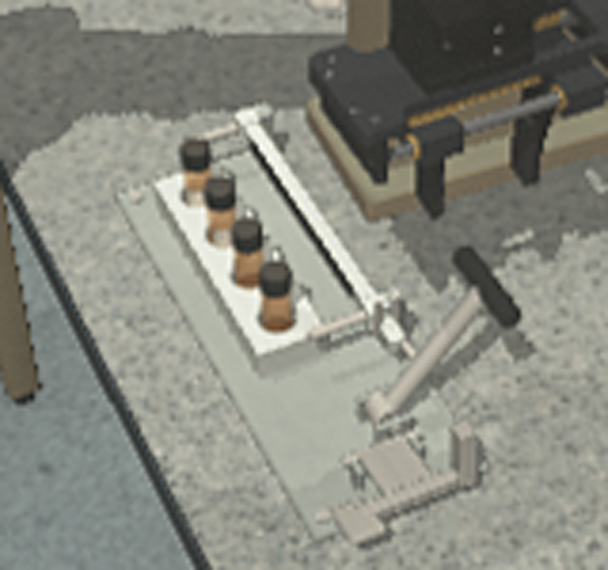

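View pics/t10.png

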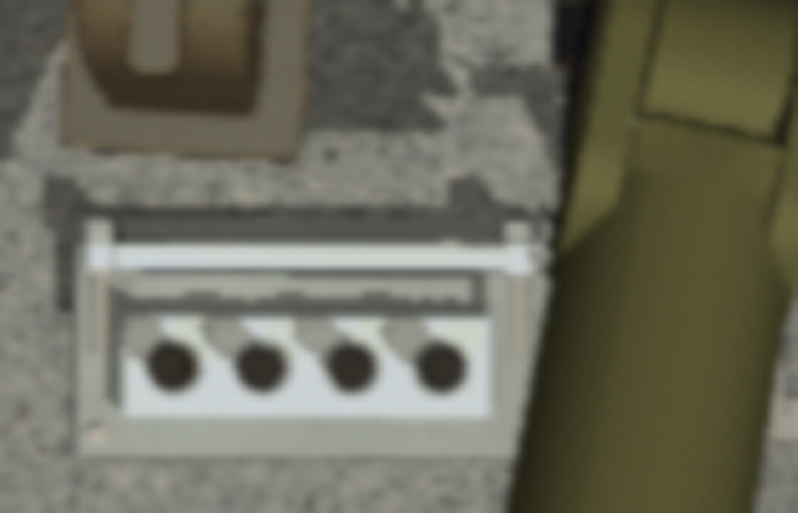

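View pics/w10.png

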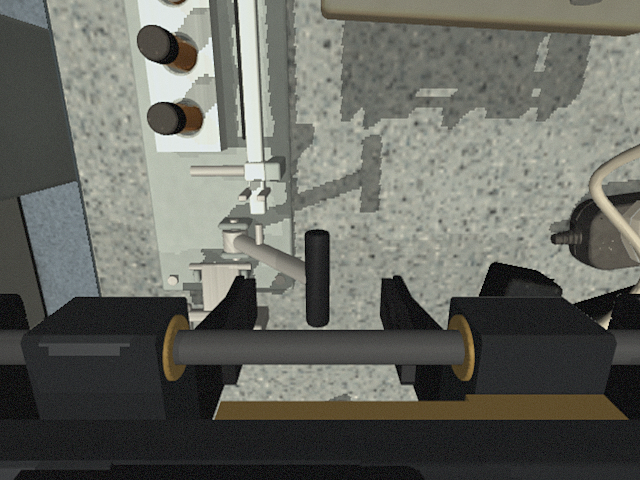

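The catch now lies flat to the right (scene crop around (410,480)), the lever is free and still home, and the four vials are in place. In the wrist view the grip runs from (317,231) to (317,326).

```bash
python3 - <<'E'
from h import *
from bench import ctrl
I=ctrl.camera_info("wrist")
for uv in[(317,233),(317,324),(317,278.5)]:print(plane(I,uv,.113))
print(ctrl.get_state()["position"])
E
```

```text
[ 0.52470704 -0.07885063  0.113     ]
[ 0.52471774 -0.14184183  0.113     ]
[ 0.52471218 -0.10914058  0.113     ]
[ 0.52561402 -0.09211979  0.19367829]
```

```bash
python3 -m crank '{"dp":[[0,-0.1,1.0],[0,0,2.0],[0,0,2.5],[0,0,1.8],[0,0,0.9],[0,0,0],[0,0,0],[0,0,0]],"delta_rot":[[0,0,0],[0,0,0],[0,0,0],[0,0,0],[0,0,0],[0,0,0],[0,0,0],[0,0,0]]}' 6 40
python3 -m crank '{"dp":[[0,0,0],[0,0,0],[0,0,0],[0,0,0],[0,0,0],[0,0,0],[0,0,0],[0,0,0]],"delta_rot":[[0,0,0],[0,0,0],[0,0,0],[0,0,0],[0,0,0],[0,0,0],[0,0,0],[0,0,0]]}' 1 30
python3 - <<'E'
from h import *
from bench import ctrl
s=ctrl.get_state();print(s["position"],s["grip_width"]*87)
# waypoints TCP relative path of grip centre
for th in np.linspace(0,.95,9):
    a=.70-th;print(round(th,3),(110*np.array([np.sin(a)-np.sin(.7),np.cos(a)-np.cos(.7)])).round(1))
E
```

```text
time: 15.35
position: [0.5266, -0.0911, 0.1125]
tool_rot: [-3.141, -0.0, -0.003]
ft_force: [0.0, -0.7, -0.4]
grip_width: 0.692
time: 16.15
position: [0.5249, -0.091, 0.1114]
tool_rot: [-3.141, 0.0, 0.003]
ft_force: [-2.8, 1.1, 1.1]
grip_width: 0.175
[ 0.52494601 -0.0909649   0.11141777] 15.194651251346402
0.0 [0. 0.]
0.119 [-10.5   7.8]
0.238 [-21.8  14.3]
0.356 [-33.8  19.4]
0.475 [-46.3  23.1]
0.594 [-59.2  25.2]
0.712 [-72.2  25.9]
0.831 [-85.3  24.9]
0.95 [-98.1  22.4]
```

The grip is held at 15.2 mm. Pull along the arc.

```bash
python3 -m crank '{"dp":[[-0.5,0,-0.4],[-0.55,0,-0.38],[-0.55,0,-0.33],[-0.58,0,-0.32],[-0.6,0,-0.27],[-0.6,0,-0.24],[-0.62,0,-0.2],[-0.63,0,-0.17]],"delta_rot":[[0,0,0],[0,0,0],[0,0,0],[0,0,0],[0,0,0],[0,0,0],[0,0,0],[0,0,0]]}' 1 40
```

```text
time: 16.95
position: [0.4824, -0.0911, 0.1367]
tool_rot: [3.141, 0.0, 0.013]
ft_force: [9.8, -0.4, -3.5]
grip_width: 0.172
```

```bash
python3 -m crank '{"dp":[[-0.65,0,-0.14],[-0.65,0,-0.08],[-0.65,0,-0.05],[-0.65,0,0],[-0.65,0,0.03],[-0.65,0,0.07],[-0.65,0,0.11],[-0.63,0,0.14]],"delta_rot":[[0,0,0],[0,0,0],[0,0,0],[0,0,0],[0,0,0],[0,0,0],[0,0,0],[0,0,0]]}' 1 40
python3 -m crank '{"dp":[[-0.2,0,0.05],[-0.2,0,0.03],[0,0,0],[0,0,0],[0,0,0],[0,0,0],[0,0,0],[0,0,0]],"delta_rot":[[0,0,0],[0,0,0],[0,0,0],[0,0,0],[0,0,0],[0,0,0],[0,0,0],[0,0,0]]}' 1 40
python3 - <<'E'
from h import *
from bench import ctrl
S=ctrl.get_image("scene");cv2.imwrite("pics/s11.png",cv2.resize(S[190:340,230:390],None,fx=3.8,fy=3.8,interpolation=cv2.INTER_CUBIC))
T=ctrl.get_image("top");cv2.imwrite("pics/t11.png",cv2.resize(T[210:300,235:375],None,fx=5.7,fy=5.7,interpolation=cv2.INTER_CUBIC))
cv2.imwrite("pics/w11.png",ctrl.get_image("wrist"))
s=ctrl.get_state();print(s["position"],s["ft_force"])
E
```

```text
time: 17.75
position: [0.4354, -0.0913, 0.1395]
tool_rot: [-3.141, -0.001, -0.03]
ft_force: [10.4, 1.2, 12.0]
grip_width: 0.171
time: 18.55
position: [0.4315, -0.0913, 0.1386]
tool_rot: [-3.141, -0.001, -0.029]
ft_force: [9.8, -0.3, 11.4]
grip_width: 0.168
[ 0.43146592 -0.09126609  0.13862995] [10.83157085  0.01231957 10.35951056]
```

View pics/s11.png

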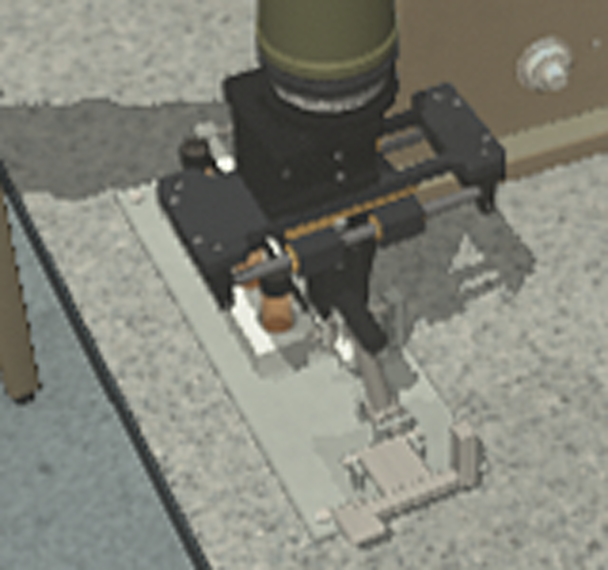

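View pics/t11.png

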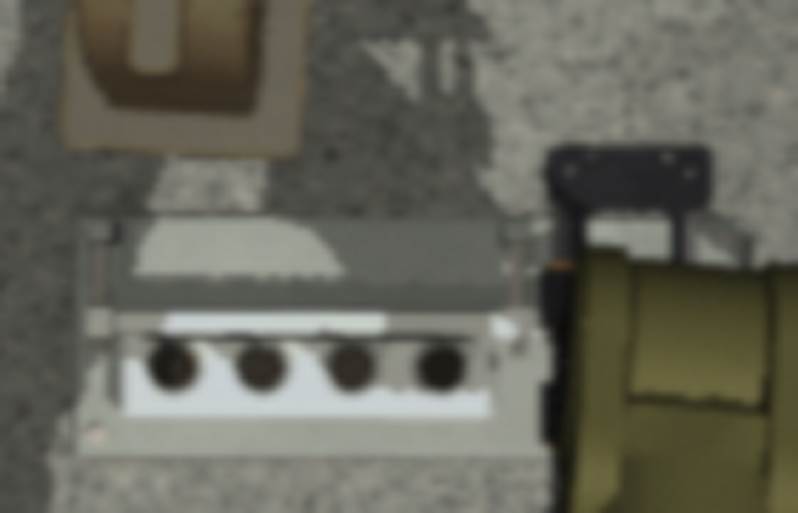

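View pics/w11.png

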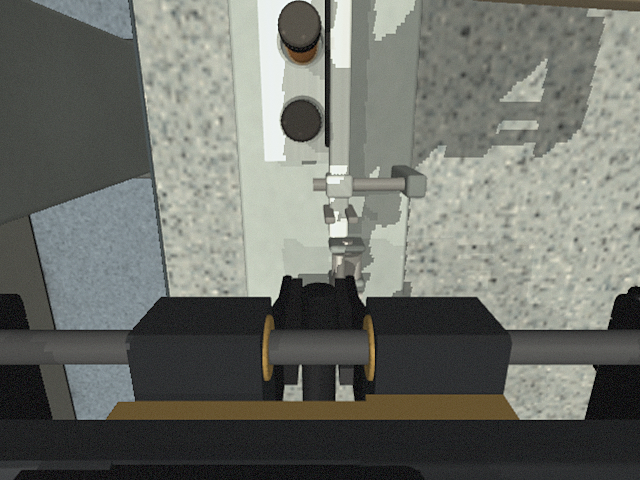

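The bar has moved up to the vials and the lever is nearly through. The TCP is at x 0.4315 against an expected stop of about 0.427, and the x force (10 N) is only the spring, so I'll pull further.

```bash
python3 -m crank '{"dp":[[-0.3,0,0.05],[-0.3,0,0.05],[-0.3,0,0.05],[0,0,0],[0,0,0],[0,0,0],[0,0,0],[0,0,0]],"delta_rot":[[0,0,0],[0,0,0],[0,0,0],[0,0,0],[0,0,0],[0,0,0],[0,0,0],[0,0,0]]}' 1 50
```

```text
time: 19.5
position: [0.4259, -0.0912, 0.1378]
tool_rot: [-3.141, -0.001, -0.042]
ft_force: [20.1, -0.2, 3.7]
grip_width: 0.169
```

```bash
python3 -m crank '{"dp":[[-0.2,0,0],[-0.2,0,0],[0,0,0],[0,0,0],[0,0,0],[0,0,0],[0,0,0],[0,0,0]],"delta_rot":[[0,0,0],[0,0,0],[0,0,0],[0,0,0],[0,0,0],[0,0,0],[0,0,0],[0,0,0]]}' 1 50
python3 - <<'E'
from h import *
from bench import ctrl
S=ctrl.get_image("scene");cv2.imwrite("pics/s12.png",cv2.resize(S[190:340,230:390],None,fx=3.8,fy=3.8,interpolation=cv2.INTER_CUBIC))
i2=ctrl.camera_info("wrist");cv2.imwrite("pics/w12.png",ctrl.get_image("wrist"))
T=ctrl.get_image("top");cv2.imwrite("pics/t12.png",cv2.resize(T[210:300,235:375],None,fx=5.7,fy=5.7,interpolation=cv2.INTER_CUBIC))
s=ctrl.get_state();print(s["position"],s["ft_force"],s["joint_positions"].round(2))
E
```

```text
time: 20.3
position: [0.4252, -0.0913, 0.1379]
tool_rot: [3.14, 0.002, 0.055]
ft_force: [32.5, 0.6, -9.1]
grip_width: 0.173
[ 0.42526012 -0.09130246  0.13791515] [31.36781311 -1.05878377 -7.94328798] [-0.62 -0.15  0.73  2.13  0.11  1.08  0.06]
```

View pics/w12.png

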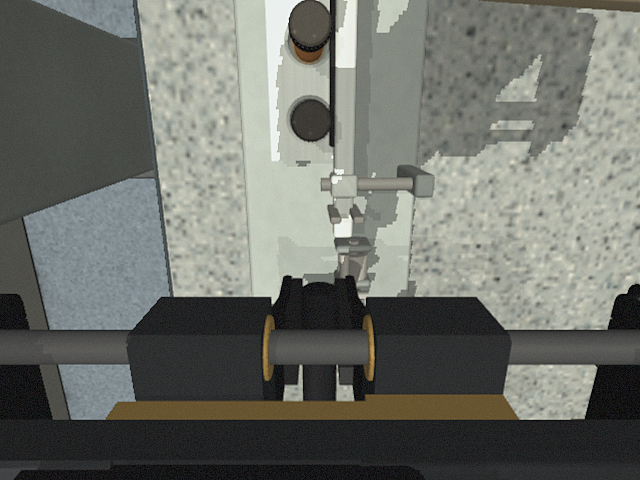

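View pics/t12.png

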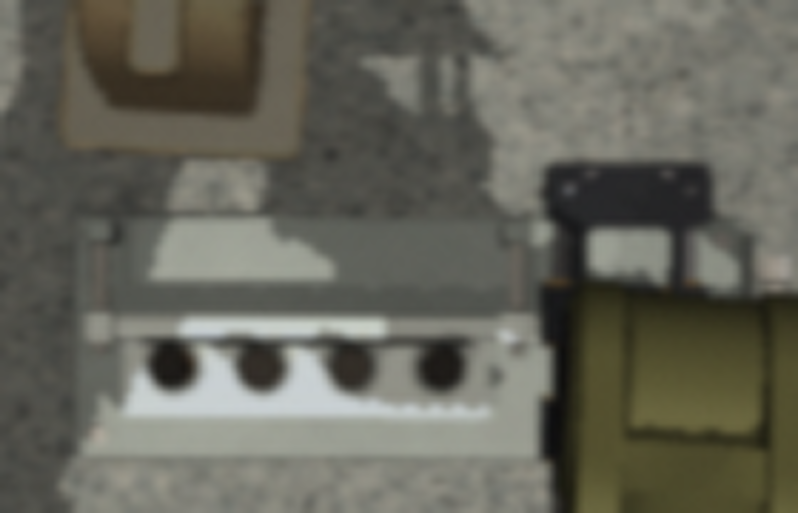

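View pics/s12.png

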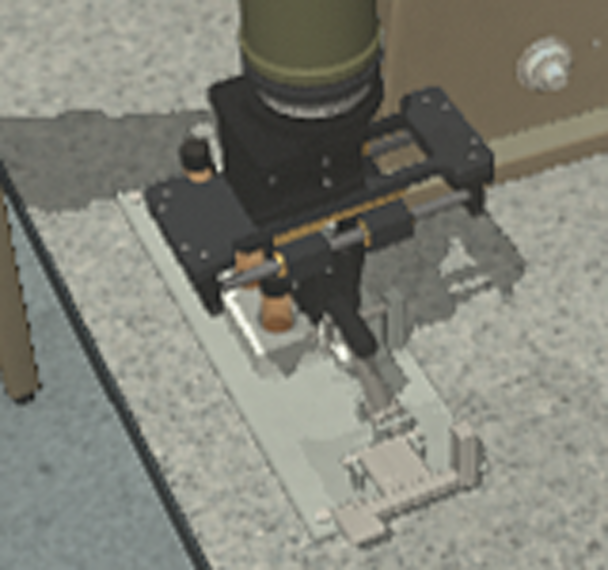

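A further 4 mm of command moved the lever only 0.7 mm, while the force rose from 20 to 32 N, so it's on its stop. The top view shows the bar against the row at y≈325 in the crop, with the four caps still evenly spaced. The catch lies flat. Handing in while holding.

```bash
python3 - <<'E'
from bench import ctrl
s=ctrl.get_state();print(s["time"],s["position"],s["ft_force"],s["grip_width"])
print(ctrl.close_job())
E
```

```text
20.45 [ 0.42526012 -0.09130246  0.13791515] [31.36781311 -1.05878377 -7.94328798] 0.16842727849872172
the job is handed in; nothing more can be done
None
```

The job is handed in at 20.45 s, and I believe every step was done in the order asked; `close_job` gives no verdict. The spare vial is in pocket 1, the catch lies flat to the right, and the fingers still hold the lever at its stop.

**Last checks:**
- **Vial:** it met the pocket floor at the expected height (TCP z 0.0554 m, expected 0.0556 m). In the pictures its cap is level with the other three and the row is evenly spaced.
- **Catch:** the push ended with the fingertips at the lying-flat height and 13 N against the stop. The pictures show it flat.
- **Lever:** the last 4 mm of pull command moved it only 0.7 mm while the force rose from 20 to about 32 N. The bar is closed up to the vials, and the grip reads about 15 mm on the handle.

**Disagreements:**
- The cameras differed by up to about 3 mm on the empty pocket and the catch tab, so I used a compromise and checked close up before inserting the vial.
- At the stop the TCP stood about 4 mm higher on the grip than the arc predicts, so the pads slid a little along it, but they still hold it.
- The bar's final distance to the vials was only seen in the pictures, not measured.
- I did not check the four bystanders one by one. No move went near them and no unexpected force showed.

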